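Slide the dough scraper out from under a stack of tins

ROBOT

A 6-joint arm with a two-finger parallel gripper is mounted at the origin on a cart in front of the work surface, level with it; the furniture and walls round the work are solid. World frame = base frame: x ahead of the robot, y to its left, z up, the work surface at z = 0. Lengths are in m, angles in rad, forces in N, time in s.
With the tool pointing down it reaches from about 0.35 to 0.875 m from the base axis. Payload 15.5 kg.
Tool frame: the origin (TCP) lies between the finger pads; the fingertips stand 14 mm ahead of it and the grasp point (between the pads) lies 5 mm behind it; z points along the fingers, x is the direction in which the jaws open and shut, and the axes are right-handed (so a half turn about z gives the same grasp; the last joint's range is limited). The gripper opens to 85 mm and grips with 20 to 120 N. Pads are 22 mm wide; open, the fingers measure 114 mm over their backs; the gripper's body (76 mm by 85 mm) begins 54 mm behind the grasp point. The pads swing forward as they close: fully open they stand 13 mm farther back than shut.
Start: joints at [-0.096, 0.494, 1.345, -0, 1.302, -0.096], TCP at [0.625, 0, 0.245] pointing down, gripper open.
Joint ranges: [-2.91, 2.91], [-0.82, 2.16], [0.22, 2.67], [-1.22, 4.37], [0.12, 2.79], [-3.08, 3.08]. Speed limits (rad/s): [1.89, 1.89, 2.57, 3.01, 3.01, 3.01].

INTERFACE

Orientations are given as [roll, pitch, yaw] about the fixed x, y, z axes, in that order (R = Rz(yaw) Ry(pitch) Rx(roll)).
In Python, from workcell import sense, grab_frame, get_calibration, hand_in gives the robot as it stands.
- The arm moves only by the tool move_arm, never from a script. Its arguments are lists of equal length, an entry for each row: "dp": the shift along the tool's x, y, z in cm, a list of three; "turn": the turn, a rotation vector about the tool's x, y, z in degrees, a list of three. A call has 1 to 5 rows; each row is the pose to reach, as a shift and turn from the pose commanded when the call began, along the tool's axes at that moment; what a row does not reach only later rows make up. A row lasts 1/8 s, in which the tool goes at most 62.5 mm and 10.7 degrees, less where a joint would pass 70% of its speed; a pose out of reach is approached as far as the arm can. A call with a gripper value outside its range is refused whole. "grip" is the opening, from -1 (shut) to 1 (fully open), so that 0 is half open, set as the call begins (left out, the last holds). The fingers move at their own pace and stop on an object; "newtons" is the grip in N (left out, the last holds). Time passes only in rows, so rows that repeat a pose let the fingers close. It gives the time, the measured TCP pose, the force and the opening at its end, in the units of the state.
- sense(): the state, without advancing time (a new reading comes with each control period).
- grab_frame(name): name is "scene" or "side" or "wrist"; returns the picture (400x640x3 uint8, red, green, blue); there is no depth.
- get_calibration(name): a dict with "fx", "fy", "cx", "cy" (pixels), "k1" (the pictures are not rectified: a ray, as slopes to the right and down, at radius r is drawn at 1 + k1 r^2 times it, then the intrinsics apply), "position" and "attitude" of the camera in the world. Camera axes: x right, y down, z forward; pixel columns grow to the right and rows downward; lengths in m; the calibration is good to about 2 mm. A picture is of the moment at which its call begins: read the wrist's pose just before it. get_calibration takes no time and is no camera call; for the wrist camera it gives the pose at the moment of the call.
- hand_in(): hands the job in, once; it reports no verdict.
The state is a dict: "clock": time; "joint_pos": joint angles; "joint_vel": joint speeds; "effort": joint torques, N m; "tool_pos": TCP position; "tool_rot": TCP orientation; "force": force on the tool from outside, world axes, zero at the start; "wrist_torque": the same for the moment, N m; "width": finger opening in m.
Only numpy, scipy, OpenCV 4.12 (cv2) and the standard library are available. Lean on these libraries where they do the work, as an engineer would, in place of code of your own. Each camera call takes 0.05 s, during which the arm holds its last target.

TASK

Three flat tins have been parked in a stack on the blade of the dough scraper, and the scraper is wanted. Slide the scraper out from under them along the worktop, without lifting, unstacking or toppling the tins; the stack must end up standing on the worktop itself, still neatly stacked, and must stay within about 3 cm of where it stands now. Then lay the scraper flat on the chopping board and leave everything else where it is.

Things in the scene. Friction and masses are not known exactly. Their poses are not given: they have to be found in the camera images.
- scraper: dough scraper, 0.09 kg, loose, flat on the worktop. Outline 102 (x) x 125 (y) mm; origin at its centre, underside, z up. Wooden grip: rod 19 mm thick, 125 mm long, along y, axis at x = +41, z = 10 mm, roughly towards the robot. Steel blade 2 mm thick from there to its free edge at x = -51 mm. Tins stand on that end, 1 cm over the edge; about 40 mm of bare blade lies between them and the grip.
- tin_low: lowest of three alike flat metal tins, 50 (x) x 84 (y) x 22 mm high, about 0.07 kg (may be 40 % off). Origin at centre of underside, z up. Starts on the blade, long side roughly parallel to the grip. Only friction (about 0.5 to 0.7) holds the tins: a pull on the scraper alone carries the stack along; a push on the stack alone shoves it across the blade.
- tin_mid: middle tin, the same as tin_low, standing loose on it; origin at the centre of its underside
- tin_top: top tin, the same as tin_low, standing loose on tin_mid; origin at the centre of its underside. The top of the stack is 68 mm above the worktop at the start
- board: white chopping board, 220 mm (x) by 320 mm (y), 11 mm thick, lying flat on the worktop and held fast; origin at the centre of its underside, so its top is 11 mm higher
- kitchen_timer: bystander: round white kitchen timer with a red dial, 62 mm diameter, 46 mm high, loose; origin at the centre of its underside
- teaspoon: bystander: metal teaspoon 132 mm long, lying loose near the front edge; origin at its middle, underside
- food_tin: bystander: small round labelled tin, 58 mm diameter, 72 mm high, loose; origin at the centre of its underside
- bottle_opener: bystander: yellow-handled opener 174 mm long, lying loose; origin at its middle, underside
- swivel_peeler: bystander: black-handled peeler 170 mm long, lying loose; origin at its middle, underside

How it is judged:
On the way:
1. the scraper has been slid clear of the stack, still flat on the worktop, and the three tins stand stacked ((x of tin_low in the frame of scraper below -0.072 m or y of tin_low in the frame of scraper above 0.085 m or y of tin_low in the frame of scraper below -0.085 m) and contact force between tin_low and scraper below 0.02 N and height (world z) of scraper below 0.006 m and angle between scraper's own z axis and vertical below 0.06 rad and angle between each of tin_low, tin_mid, tin_top's own z axis and vertical below 0.08 rad and horizontal distance between tin_mid and tin_low below 0.01 m and z of tin_mid in the frame of tin_low between 0.019 and 0.025 m and horizontal distance between tin_top and tin_mid below 0.01 m and z of tin_top in the frame of tin_mid between 0.019 and 0.025 m), for 0.2 s.
At the end, for the whole second after the job is handed in: Tins upright (0.08 rad), at rest, stacked with centres within 10 mm, the lowest on the worktop, each within 35 mm of its start; scraper flat (0.05 rad) and at rest on the chopping board, its centre at least 25 mm inside the edges (height (world z) of tin_low below 0.004 m and angle between each of tin_low, tin_mid, tin_top's own z axis and vertical below 0.08 rad and horizontal distance between tin_mid and tin_low below 0.01 m and z of tin_mid in the frame of tin_low between 0.019 and 0.025 m and horizontal distance between tin_top and tin_mid below 0.01 m and z of tin_top in the frame of tin_mid between 0.019 and 0.025 m and distance of each of tin_low, tin_mid, tin_top from where it was at the start of the episode below 0.035 m and linear speed of each of tin_low, tin_mid, tin_top, scraper below 0.01 m/s and z of scraper in the frame of board between 0.008 and 0.015 m and angle between scraper's own z axis and vertical below 0.05 rad and x of scraper in the frame of board between -0.085 and 0.085 m and y of scraper in the frame of board between -0.135 and 0.135 m); the robot touches nothing.
It fails at once if the stack is lifted (lowest tin more than 10 mm above its start) (height (world z) of tin_low above 0.012 m).
It fails at once if the stack is shoved or carried off (any tin more than 50 mm from its start) (distance of any of tin_low, tin_mid, tin_top from where it was at the start of the episode above 0.05 m).
It fails at once if a tin tips over (more than 0.4 rad) (angle between any of tin_low, tin_mid, tin_top's own z axis and vertical above 0.4 rad).
It fails at once if a bystander is moved by more than 30 mm (distance of any of kitchen_timer, teaspoon, food_tin, bottle_opener, swivel_peeler from where it was at the start of the episode above 0.03 m).
It also fails if it takes over 72 s, if anything falls off the work surface, if the arm or the gripper's body presses on something with over 40 N, if the wrist force passes 120 N, or if a joint passes its speed limit or range.

## Working session

There is one attempt and no reset: what is moved stays moved. The work goes in short steps, Python scripts to look and compute and a tool call to move; the robot and the scene stay as the last step left them, time stands still between calls to the robot, and variables do not carry over. Pictures are saved under pics/ and viewed, and the job is handed in when it is done.

Besides the shell and the picture viewer there is one more tool, called after "Call:" as name(argument=value, ...) on one line, values as JSON. move_arm: Moves the arm, as the interface text tells. Its arguments: {"type":"object","properties":{"dp":{"type":"array"},"turn":{"type":"array"},"grip":{"type":"number"},"newtons":{"type":"number"}},"required":["dp","turn"]}

```bash
mkdir -p pics; ls; python3 - <<'E'
from workcell import *
import cv2
print(sense())
for n in ["scene","side","wrist"]:
    print(n,get_calibration(n))
    f=grab_frame(n); cv2.imwrite(f"pics/{n}0.png",f[:,:,::-1])
E
```

```text
pics
{'clock': 0.0, 'joint_pos': array([-9.55068713e-02,  4.94234648e-01,  1.34614971e+00,  1.69713102e-05,
        1.30251438e+00, -9.54939636e-02]), 'joint_vel': array([-0.00025674, -0.00090684,  0.0012317 ,  0.00077199, -0.0002461 ,
        0.00022242]), 'effort': array([-2.68344644e-03, -8.82162237e+01, -3.83866239e+01, -4.40739132e-04,
        1.02696815e-02,  1.38197843e-04]), 'tool_pos': array([6.24642504e-01, 3.84355679e-05, 2.44661957e-01]), 'tool_rot': array([-3.14145184e+00,  1.29856947e-03, -1.73255905e-05]), 'force': array([-1.36334739,  0.92233371, -0.4316671 ]), 'wrist_torque': array([-0.00676404, -0.03697743,  0.0218646 ]), 'width': 0.08564675121791421}
scene {'fx': 396.0282057406148, 'fy': 396.0282057406148, 'cx': 321.6617497389716, 'cy': 200.61802703965972, 'k1': -0.0990028092754095, 'position': array([ 0.13358436, -0.78590569,  0.80940811]), 'attitude': array([-2.28432336e+00,  2.78622669e-04, -5.57101736e-01])}
side {'fx': 416.6277985786433, 'fy': 416.6277985786433, 'cx': 323.8572808437636, 'cy': 204.09538569802677, 'k1': -0.028691099773596254, 'position': array([0.60548861, 0.84420366, 0.74381738]), 'attitude': array([-2.22843788, -0.01040092,  3.09955891])}
wrist {'fx': 316.86816465154635, 'fy': 316.86816465154635, 'cx': 318.87077632338776, 'cy': 198.19269867312724, 'k1': -0.0463007568272133, 'position': array([0.62542284, 0.07921525, 0.37323268]), 'attitude': array([2.82708520e+00, 4.78671540e-04, 5.44773746e-04])}
```

View pics/scene0.png

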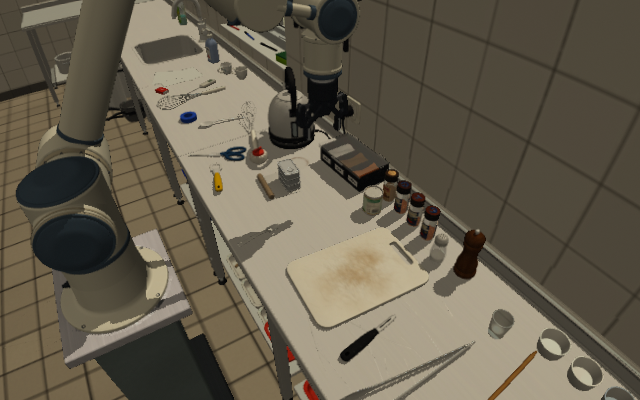

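View pics/side0.png

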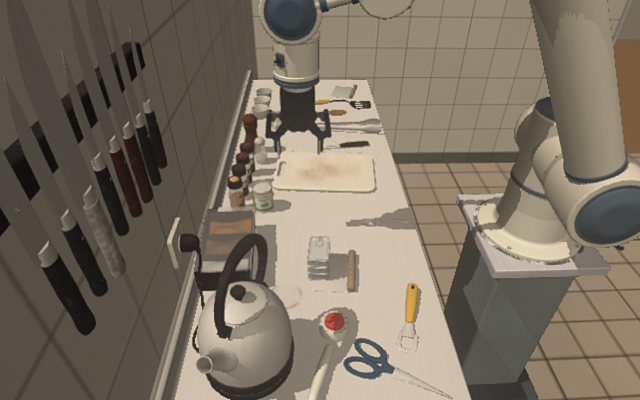

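View pics/wrist0.png

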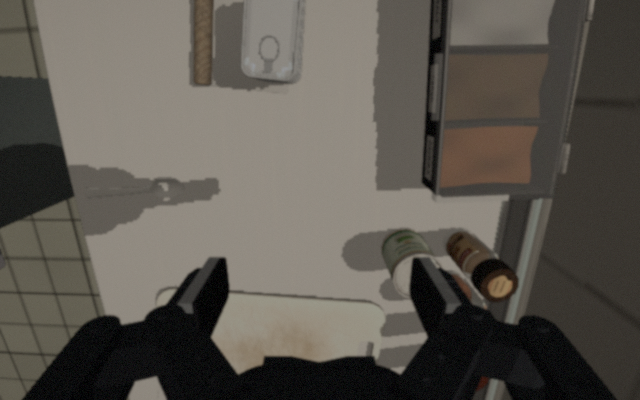

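The wrist view shows the grip at px (203,0–85), and the stack top at (245–303, 0–80). The fixed cameras put the stack around (290,175) in scene and (318,255) in side. I'll set up a helper and enlarged crops to measure them.

```bash
cat > h.py <<'E'
from workcell import *
import numpy as np, cv2
from scipy.spatial.transform import Rotation as R
def KD(c): return np.array([[c["fx"],0,c["cx"]],[0,c["fy"],c["cy"]],[0,0,1]]),np.array([c["k1"],0,0,0.])
def px2w(c,px,z):
    K,D=KD(c); u=cv2.undistortPoints(np.array(px,float).reshape(-1,1,2),K,D).reshape(-1,2)
    d=R.from_euler("xyz",c["attitude"]).apply(np.c_[u,np.ones(len(u))]); z=np.broadcast_to(z,len(d))
    p=c["position"]; return p+d*((z-p[2])/d[:,2])[:,None]
def w2px(c,P):
    K,D=KD(c); M=R.from_euler("xyz",c["attitude"]).inv()
    q=M.apply(np.array(P,float).reshape(-1,3)-c["position"])
    return cv2.projectPoints(q,np.zeros(3),np.zeros(3),K,D)[0].reshape(-1,2)
def crop(src,x0,y0,x1,y1,s,out):
    f=cv2.imread(src) if isinstance(src,str) else src[:,:,::-1]
    g=cv2.resize(f[y0:y1,x0:x1],None,fx=s,fy=s,interpolation=cv2.INTER_CUBIC)
    for x in range((x0+9)//10*10,x1,10): cv2.line(g,((x-x0)*s,0),((x-x0)*s,4 if x%50 else 14),(0,0,255),1)
    for y in range((y0+9)//10*10,y1,10): cv2.line(g,(0,(y-y0)*s),(4 if y%50 else 14,(y-y0)*s),(0,0,255),1)
    cv2.imwrite(out,g)
E
python3 - <<'E'
from h import *
crop("pics/side0.png",280,220,380,300,8,"pics/c1.png")
crop("pics/scene0.png",245,145,325,210,9,"pics/c2.png")
E
```

```text
(no output)
```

View pics/c1.png

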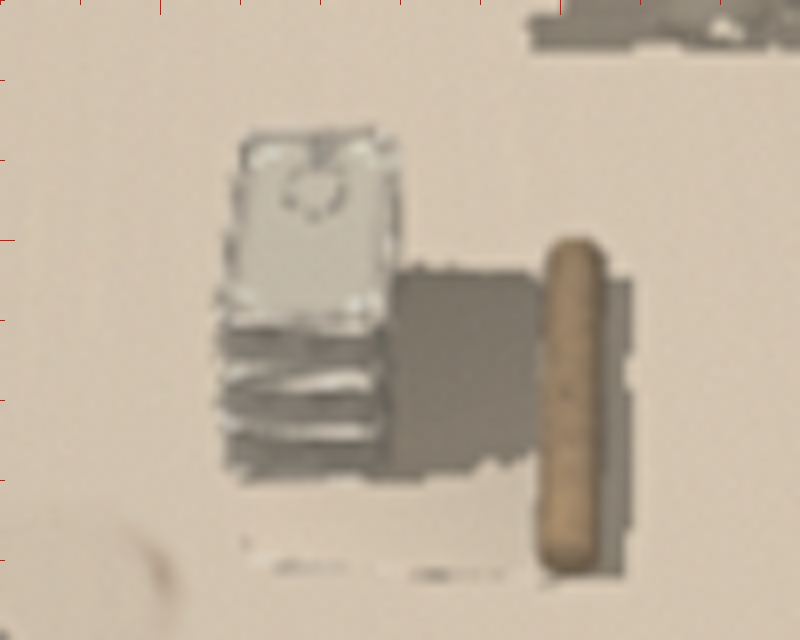

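View pics/c2.png

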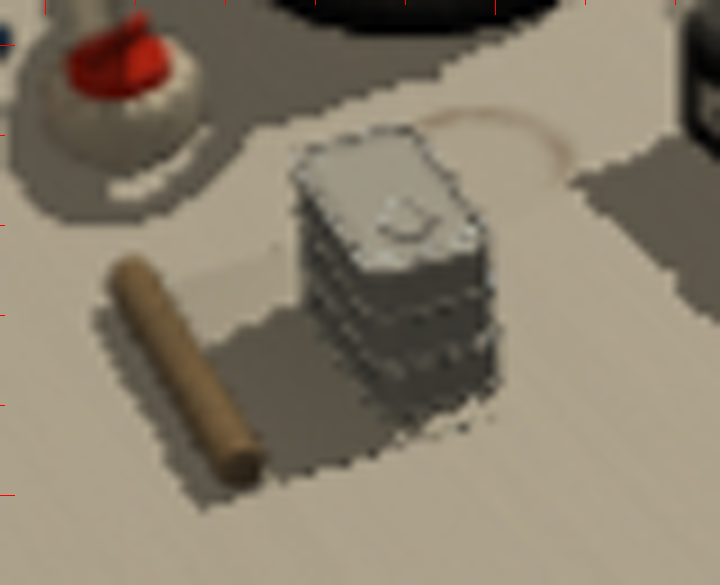

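```bash
python3 - <<'E'
from h import *
np.set_printoptions(precision=4,suppress=True)
s=get_calibration("side");c=get_calibration("scene");w=get_calibration("wrist")
print("rod side",px2w(s,[(352,250.5),(351,291)],0.01))
print("rod scene",px2w(c,[(259.7,174.5),(271.7,198)],0.01))
print("tin side",px2w(s,[(310.6,237),(328.1,236.9),(327.9,259.8),(307.8,259.8)],0.068))
print("tin scene",px2w(c,[(278,163.9),(290.2,159.2),(299.1,171.1),(285.9,174.8)],0.068))
print("wrist rod",px2w(w,[(193,85),(213,85),(193,0),(213,0)],0.01), "tin", px2w(w,[(243,75),(298,82),(304,0),(247,0)],0.068))
print("board scene",px2w(c,[(287,267),(374,233),(428,280),(326,325)],0.011))
print("timer",px2w(s,[(334,322)],0.046),"foodtin",px2w(s,[(263,186)],.072),"opener",px2w(s,[(412,285),(407,348)],0.01))
E
```

```text
rod side [[0.495  0.0885 0.01  ]
 [0.5098 0.2199 0.01  ]]
rod scene [[0.5162 0.2212 0.01  ]
 [0.4962 0.0909 0.01  ]]
tin side [[0.599  0.0987 0.068 ]
 [0.5569 0.0997 0.068 ]
 [0.5612 0.1766 0.068 ]
 [0.6067 0.1751 0.068 ]]
tin scene [[0.5625 0.1682 0.068 ]
 [0.6083 0.1705 0.068 ]
 [0.601  0.0985 0.068 ]
 [0.5568 0.1035 0.068 ]]
wrist rod [[0.4877 0.0911 0.01  ]
 [0.5098 0.0909 0.01  ]
 [0.4963 0.1745 0.01  ]
 [0.517  0.1741 0.01  ]] tin [[0.5565 0.0974 0.068 ]
 [0.6063 0.0911 0.068 ]
 [0.6126 0.1582 0.068 ]
 [0.5637 0.1585 0.068 ]]
board scene [[ 0.4061 -0.1783  0.011 ]
 [ 0.6725 -0.1995  0.011 ]
 [ 0.687  -0.4048  0.011 ]
 [ 0.4006 -0.3755  0.011 ]]
timer [[0.5562 0.3296 0.046 ]] foodtin [[ 0.7282 -0.112   0.072 ]] opener [[0.3669 0.207  0.01  ]
 [0.4113 0.3709 0.01  ]]
```

The two fixed cameras and the wrist agree: the rod centre is about (0.503, 0.155), turned about -6.5°, and the tins are centred near (0.585, 0.137).

Plan:
1. Set the fingers in the 42 mm gap, jaws along the rod and tips leaning towards the tins.
2. Drag scraper and stack together about 2 cm towards the robot by pushing on the rod.
3. Push the low tin back about 4.5 cm, off the blade.

Call:
move_arm(dp=[[-9.5,-14.6,9],[-9.5,-14.6,9],[-9.5,-14.6,9],[-9.5,-14.6,9],[-9.5,-14.6,9]], turn=[[0,0,-10],[0,0,-20],[0,0,-30],[0,0,-40],[0,0,-50]], grip=-0.1, newtons=40)

```text
clock: 0.78
tool_pos: [0.529, 0.1469, 0.1546]
tool_rot: [-3.141, 0.001, 0.88]
force: [0.7, -1.6, 0.7]
width: 0.0383
```

Call:
move_arm(dp=[[0,0,0],[0,0,0],[0,0,0],[0,0,0],[0,0,0]], turn=[[0,0,-10],[0,0,-20],[0,0,-30],[0,0,-33.5],[0,0,-33.5]])

```text
clock: 1.4
tool_pos: [0.5299, 0.146, 0.1552]
tool_rot: [-3.141, 0.0, 1.457]
force: [0.4, 0.3, 0.1]
width: 0.0384
```

Call:
move_arm(dp=[[0,0,0],[0,0,0],[0,0,0],[0,0,0]], turn=[[-8,0,0],[-15,0,0],[-15,0,0],[-15,0,0]])

```text
clock: 1.9
tool_pos: [0.5306, 0.1461, 0.1555]
tool_rot: [2.881, -0.0, 1.457]
force: [-0.4, 0.4, -0.2]
width: 0.0382
```

```bash
python3 - <<'E'
from h import *
np.set_printoptions(precision=4,suppress=True)
s=sense();print(s["clock"],s["tool_pos"],s["tool_rot"],s["width"],s["joint_pos"],s["force"]);print(R.from_euler("xyz",s["tool_rot"]).as_matrix())
w=get_calibration("wrist");print(w["position"],w["attitude"])
cv2.imwrite("pics/w1.png",grab_frame("wrist")[:,:,::-1])
crop(grab_frame("side"),260,160,400,300,5,"pics/s1.png")
E
```

```text
1.9 [0.5306 0.1461 0.1555] [ 2.8814 -0.0002  1.4565] 0.03821314208274586 [ 0.2077  0.4266  1.8267 -0.1355  0.6453 -1.1504] [-0.436   0.3879 -0.2114]
[[ 0.114   0.96    0.2556]
 [ 0.9935 -0.1102 -0.0291]
 [ 0.0002  0.2573 -0.9663]]
[0.4224 0.1586 0.2593] [2.5669 0.0006 1.457 ]
```

View pics/w1.png

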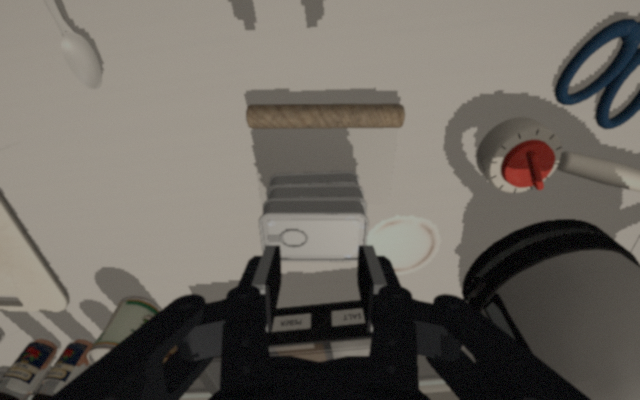

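View pics/s1.png

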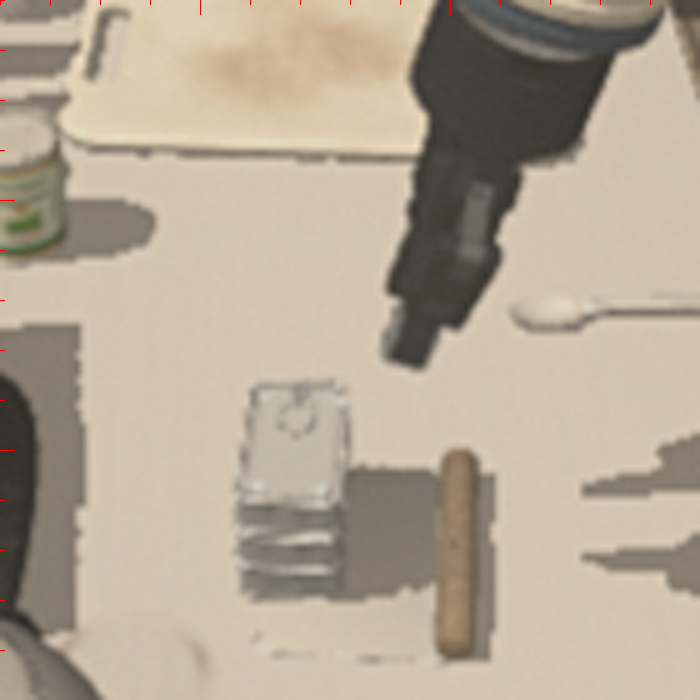

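The wrist view shows the rod level at row 116, so the alignment is good. The fingers at cols 268–370 straddle the tins at cols 262–367. I'll descend vertically into the gap.

Call:
move_arm(dp=[[0,-1.03,3.86],[0,-2.06,7.73],[0,-2.6,9.76],[0,-2.6,9.76]], turn=[[0,0,0],[0,0,0],[0,0,0],[0,0,0]])

```text
clock: 2.5
tool_pos: [0.53, 0.1456, 0.0528]
tool_rot: [2.883, 0.001, 1.457]
force: [-0.2, 0.0, 0.6]
width: 0.0386
```

```bash
python3 - <<'E'
from h import *
s=sense();print(s["clock"],s["tool_pos"],s["force"])
crop(grab_frame("side"),290,210,380,300,8,"pics/s2.png")
crop(grab_frame("scene"),240,130,330,210,8,"pics/t2.png")
E
```

```text
2.5 [0.53001967 0.14556692 0.05280542] [-0.17277747  0.02665676  0.64245551]
```

View pics/s2.png

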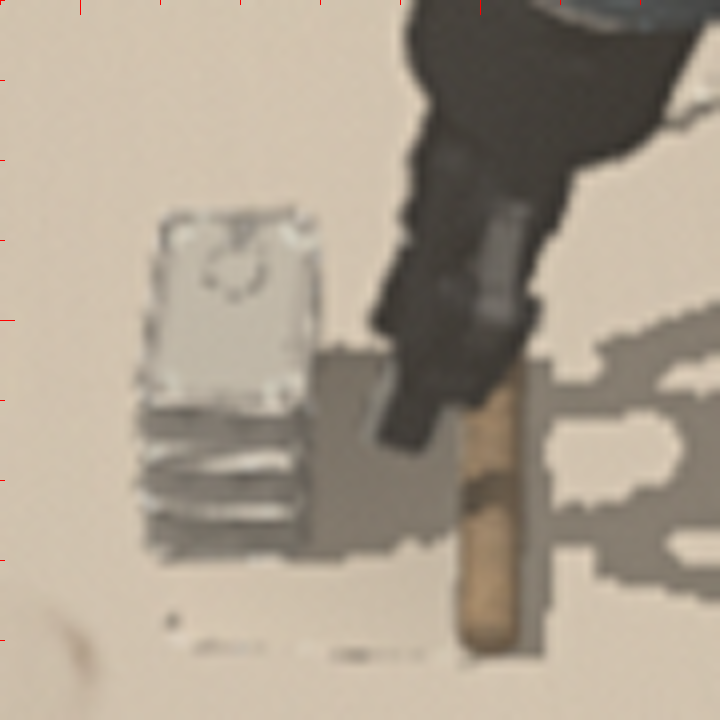

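View pics/t2.png

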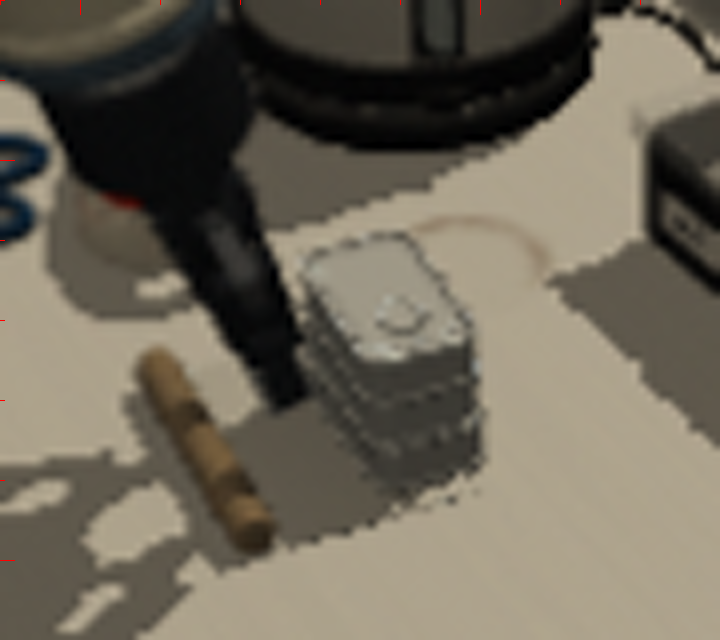

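The side view shows the tip in the gap at (405,445) and clear on both sides. At this tilt the upper knuckle, at (372,325), is about level with the tip, so I'll lean further before pushing on the tins. I'll go lower.

Call:
move_arm(dp=[[0,-0.4,1.5],[0,-0.75,2.8],[0,-0.75,2.8]], turn=[[0,0,0],[0,0,0],[0,0,0]])

```text
clock: 2.98
tool_pos: [0.53, 0.1459, 0.025]
tool_rot: [2.881, 0.0, 1.457]
force: [0.5, 0.1, 0.4]
width: 0.0387
```

```bash
python3 - <<'E'
from h import *
s=sense();print(s["clock"],s["tool_pos"],s["force"])
crop(grab_frame("side"),290,210,380,300,8,"pics/s3.png")
E
```

```text
2.975 [0.53004304 0.14588017 0.02502412] [0.48394611 0.10043317 0.43474704]
```

View pics/s3.png

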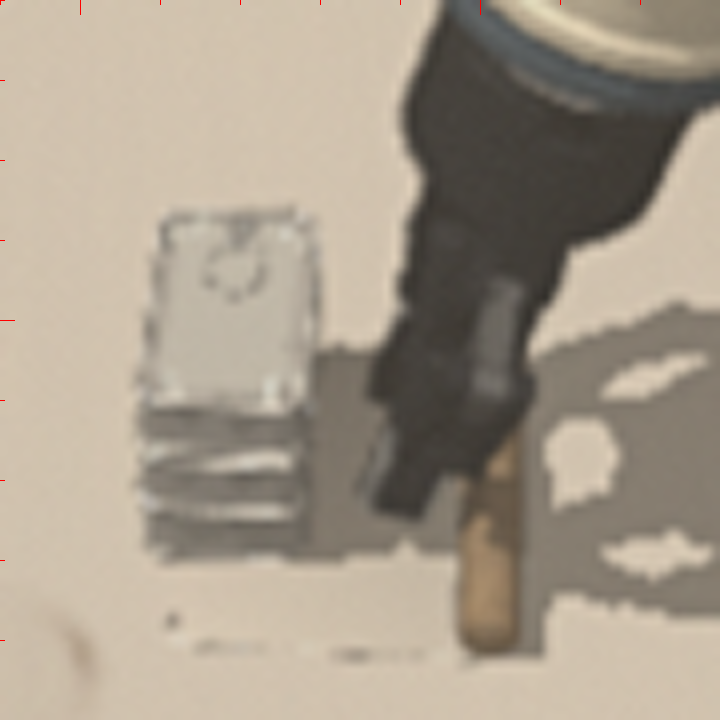

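The tips are about 8 mm above the worktop in the gap. I'll drag the rod towards the robot slowly: about 9 mm of free play, then about 20 mm of drag.

Call:
move_arm(dp=[[0,-0.4,-0.11],[0,-0.8,-0.21],[0,-1.2,-0.32],[0,-1.6,-0.43],[0,-2.0,-0.54]], turn=[[0,0,0],[0,0,0],[0,0,0],[0,0,0],[0,0,0]])

```text
clock: 3.65
tool_pos: [0.5096, 0.1485, 0.0255]
tool_rot: [2.879, -0.0, 1.457]
force: [2.3, -0.9, 1.7]
width: 0.0384
```

```bash
python3 - <<'E'
from h import *
s=sense();print(s["clock"],s["tool_pos"],s["force"])
crop(grab_frame("side"),290,210,380,300,8,"pics/s4.png")
E
```

```text
3.65 [0.50962978 0.14845533 0.02551193] [ 2.28626429 -0.8807188   1.70446004]
```

View pics/s4.png

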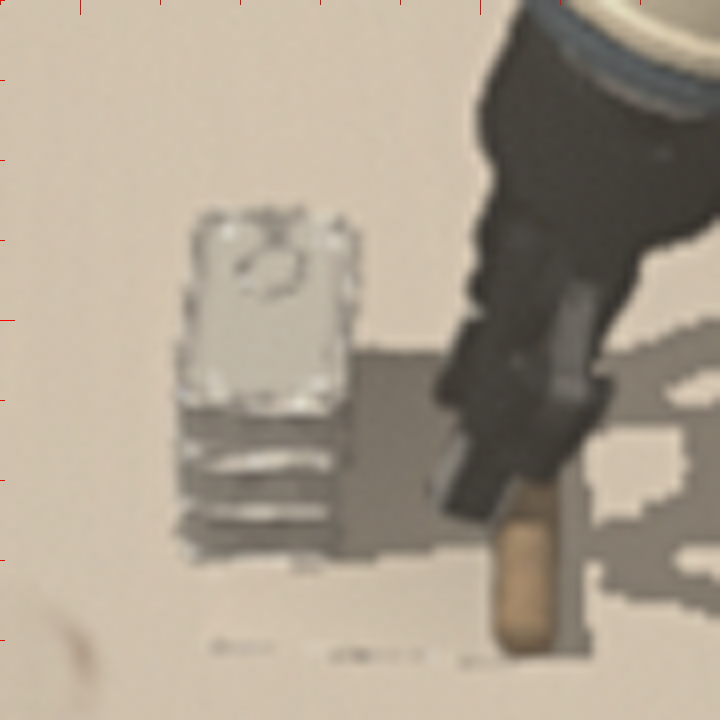

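The stack and scraper moved together: the tin edge went from 142 to 180 px, about 12 mm. I'll drag another 12 mm.

Call:
move_arm(dp=[[0,-0.4,-0.11],[0,-0.8,-0.21],[0,-1.1,-0.3],[0,-1.1,-0.3]], turn=[[0,0,0],[0,0,0],[0,0,0],[0,0,0]])

```text
clock: 4.2
tool_pos: [0.4978, 0.1496, 0.0253]
tool_rot: [2.88, 0.0, 1.457]
force: [1.7, -0.3, 2.5]
width: 0.0381
```

```bash
python3 - <<'E'
from h import *
s=sense();print(s["clock"],s["tool_pos"],s["force"])
crop(grab_frame("side"),290,210,380,300,8,"pics/s5.png")
E
```

```text
4.2 [0.49781044 0.14963106 0.02532932] [ 1.65624013 -0.3291298   2.47689152]
```

View pics/s5.png

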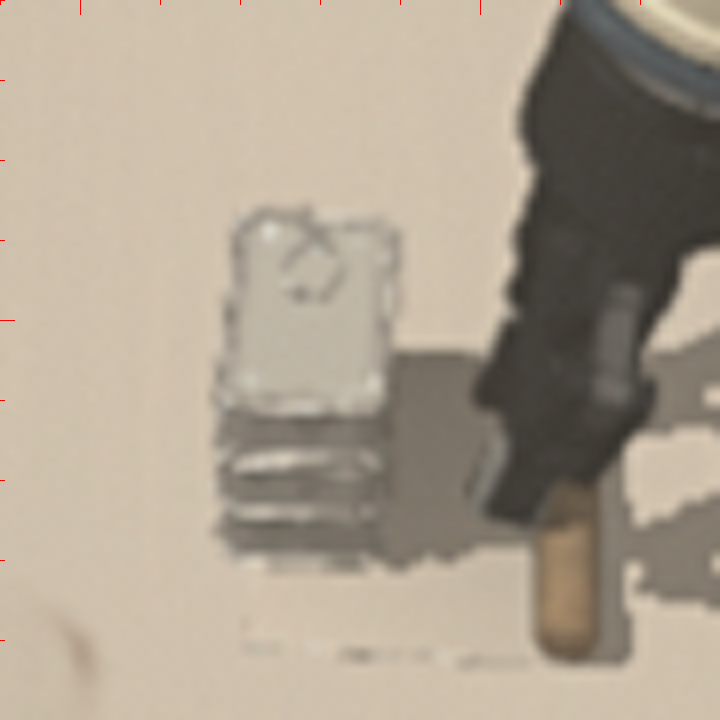

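The stack is now about 24 mm towards the robot and still square. I'll move off the rod and lean 10° more, so the tips lead against the lowest tin.

Call:
move_arm(dp=[[0,0.5,-0.02],[0,1.04,-0.03],[0,1.04,-0.03],[0,1.04,-0.03]], turn=[[0,0,0],[-5,0,0],[-10,0,0],[-10,0,0]])

```text
clock: 4.75
tool_pos: [0.5153, 0.1479, 0.0376]
tool_rot: [2.744, 0.012, 1.451]
force: [0.5, 0.2, -0.1]
width: 0.0385
```

```bash
python3 - <<'E'
from h import *
s=sense();print(s["clock"],s["tool_pos"],s["force"]);print(R.from_euler("xyz",s["tool_rot"]).as_matrix().round(3))
crop(grab_frame("side"),290,210,380,300,8,"pics/s6.png")
crop(grab_frame("scene"),235,130,325,210,8,"pics/t6.png")
E
```

```text
4.75 [0.51529581 0.14791255 0.03758647] [ 0.54833939  0.23404405 -0.10227987]
[[ 0.119  0.916  0.384]
 [ 0.993 -0.105 -0.057]
 [-0.012  0.388 -0.922]]
```

View pics/s6.png

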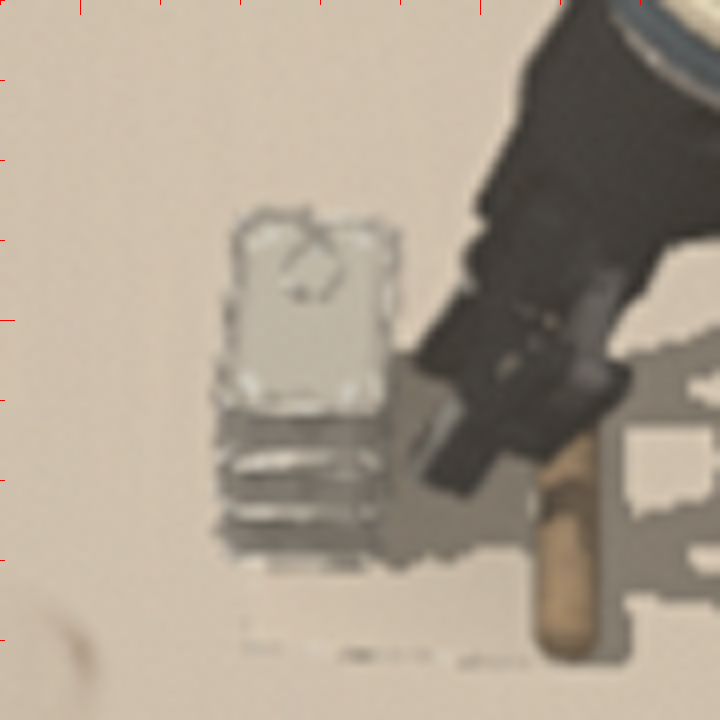

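View pics/t6.png

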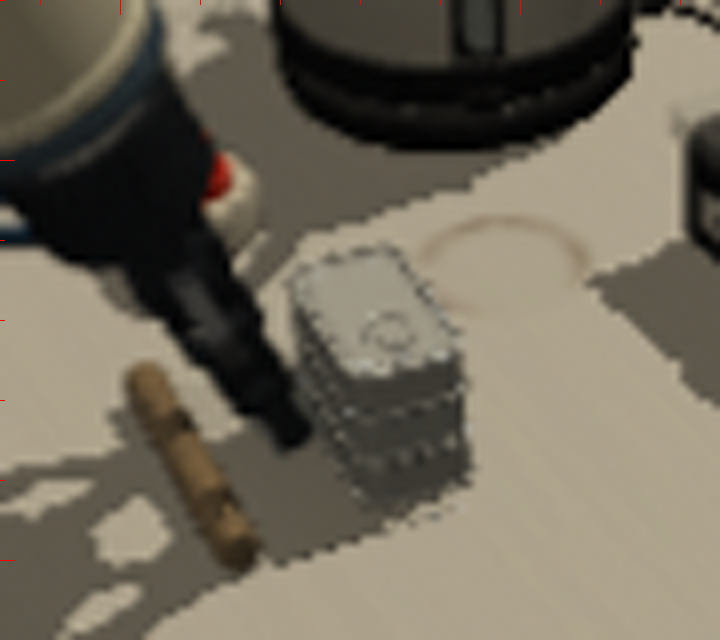

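```bash
python3 - <<'E'
from h import *
s=sense();print(s["joint_pos"].round(3),s["joint_vel"].round(3))
E
```

```text
[ 0.261  0.651  2.043 -1.101  0.174 -0.128] [-0.01   0.004 -0.015  0.316  0.02  -0.343]
```

Joint 5 is down near its lower limit (0.17), so 25° of lean isn't reachable here. I'll back off to about 18°.

Call:
move_arm(dp=[[0,0,0],[0,0,0],[0,0,0],[0,0,0]], turn=[[3,0,0],[5,0,0],[6,0,0],[6,0,0]])

```text
clock: 5.35
tool_pos: [0.5157, 0.1483, 0.0376]
tool_rot: [2.85, 0.011, 1.451]
force: [-0.5, 0.9, 0.4]
width: 0.0387
```

```bash
python3 - <<'E'
from h import *
s=sense();print(s["clock"],s["tool_pos"],s["tool_rot"],s["joint_pos"].round(3),s["force"]);print(R.from_euler("xyz",s["tool_rot"]).as_matrix().round(3))
E
```

```text
5.35 [0.51566376 0.14831115 0.0376456 ] [2.84961703 0.01052586 1.45129936] [ 0.234  0.638  1.968 -0.398  0.286 -0.85 ] [-0.45804628  0.89756324  0.3588186 ]
[[ 0.119  0.951  0.285]
 [ 0.993 -0.111 -0.044]
 [-0.011  0.288 -0.958]]
```

Call:
move_arm(dp=[[0,-0.25,0.8],[0,-0.48,1.59],[0,-0.48,1.59]], turn=[[0,0,0],[0,0,0],[0,0,0]])

```text
clock: 5.72
tool_pos: [0.5144, 0.1479, 0.02]
tool_rot: [2.851, 0.012, 1.452]
force: [-0.1, -0.0, -0.3]
width: 0.0384
```

```bash
python3 - <<'E'
from h import *
s=sense();print(s["clock"],s["tool_pos"],s["tool_rot"],s["joint_pos"].round(3),s["force"])
crop(grab_frame("side"),290,210,380,300,8,"pics/s7.png")
E
```

```text
5.725 [0.51443263 0.14785923 0.01996175] [2.85068626 0.01249329 1.45212595] [ 0.235  0.675  1.977 -0.472  0.245 -0.774] [-0.09249299 -0.03988011 -0.31349755]
```

View pics/s7.png

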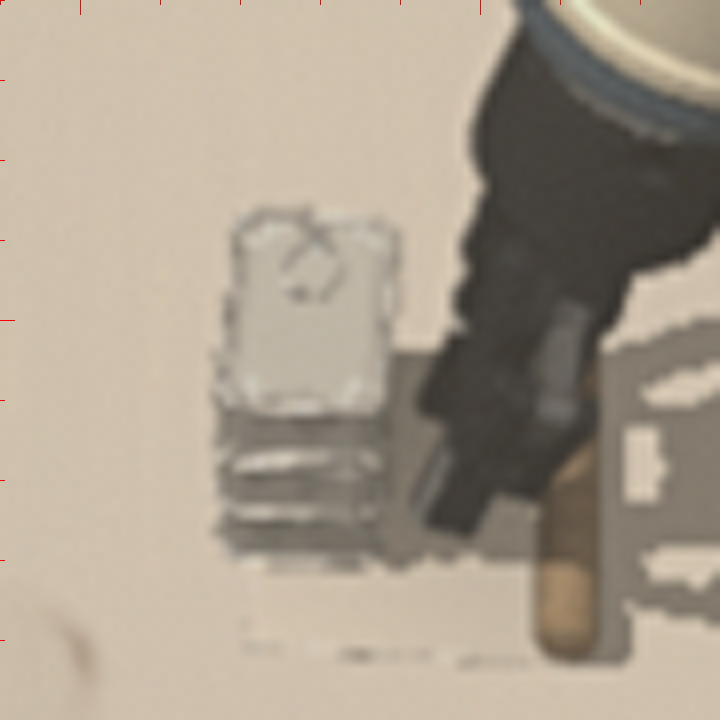

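The tip at px 412 leads the knuckle at 418, with about 9 mm to the tin. I'll push forward slowly.

Call:
move_arm(dp=[[0,0.48,0.14],[0,0.96,0.29],[0,1.44,0.43],[0,1.92,0.58],[0,2.4,0.72]], turn=[[0,0,0],[0,0,0],[0,0,0],[0,0,0],[0,0,0]])

```text
clock: 6.4
tool_pos: [0.5403, 0.1449, 0.0211]
tool_rot: [2.849, 0.012, 1.452]
force: [-2.0, 0.3, 2.4]
width: 0.0384
```

```bash
python3 - <<'E'
from h import *
s=sense();print(s["clock"],s["tool_pos"],s["tool_rot"],s["joint_pos"].round(3),s["force"])
crop(grab_frame("side"),290,210,380,300,8,"pics/s8.png")
crop(grab_frame("scene"),235,130,325,210,8,"pics/t8.png")
E
```

```text
6.4 [0.54029818 0.14494365 0.02110672] [2.84903512 0.01177743 1.45173796] [ 0.216  0.684  1.92  -0.386  0.284 -0.88 ] [-2.00558148  0.26899765  2.41715593]
```

View pics/s8.png

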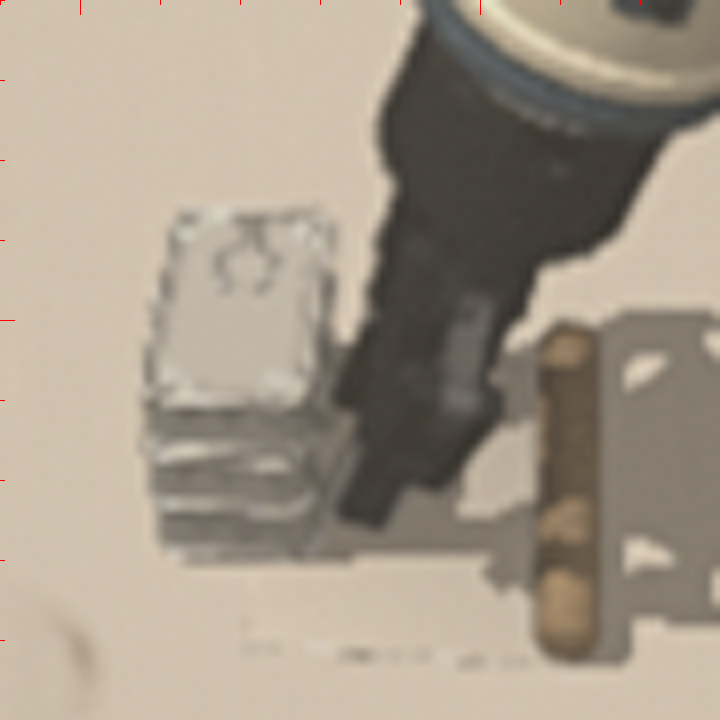

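View pics/t8.png

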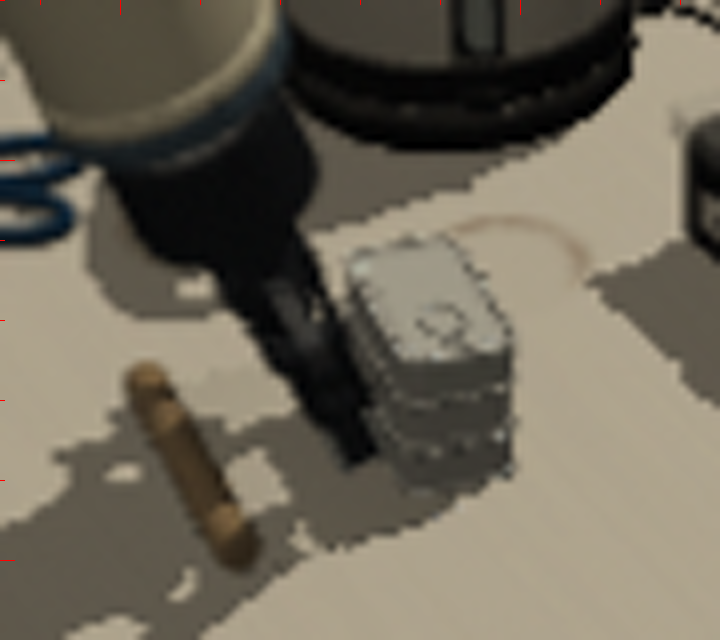

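The stack moved about 17–20 mm. The upper tins look about 3 mm ahead of the lowest, which fits the stack tipping over the 2 mm blade edge (about 0.07 rad). I'll carry on slowly.

Call:
move_arm(dp=[[0,0.3,0.09],[0,0.6,0.18],[0,0.9,0.27],[0,1.2,0.36],[0,1.44,0.43]], turn=[[0,0,0],[0,0,0],[0,0,0],[0,0,0],[0,0,0]])

```text
clock: 7.12
tool_pos: [0.5552, 0.1432, 0.0211]
tool_rot: [2.849, 0.012, 1.452]
force: [-1.1, 0.2, -1.2]
width: 0.0384
```

```bash
python3 - <<'E'
from h import *
s=sense();print(s["clock"],s["tool_pos"],s["tool_rot"],s["joint_pos"].round(3),s["force"])
crop(grab_frame("side"),290,210,380,300,8,"pics/s9.png")
crop(grab_frame("scene"),235,130,325,210,8,"pics/t9.png")
E
```

```text
7.125 [0.55519492 0.14317528 0.02108482] [2.84893257 0.01176991 1.45177766] [ 0.206  0.691  1.887 -0.348  0.307 -0.929] [-1.08815996  0.21762025 -1.17058271]
```

View pics/s9.png

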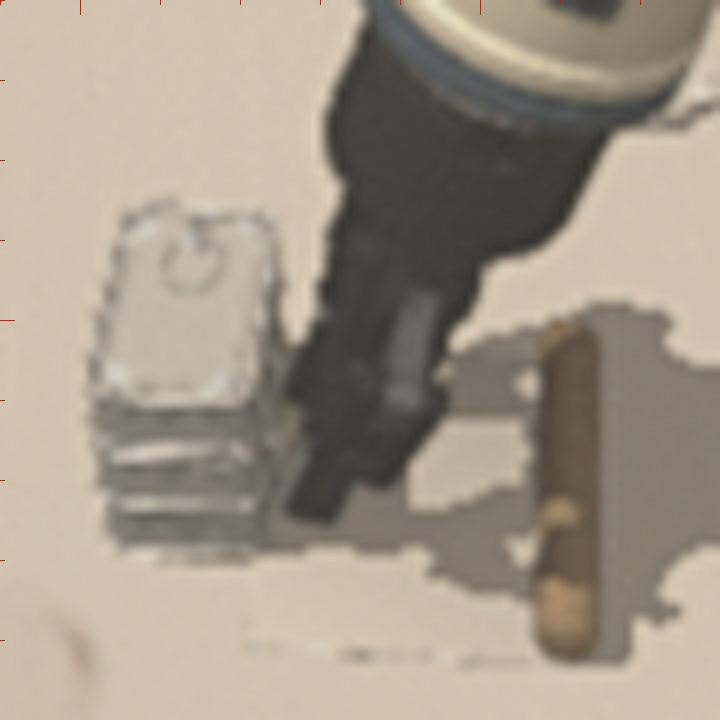

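View pics/t9.png

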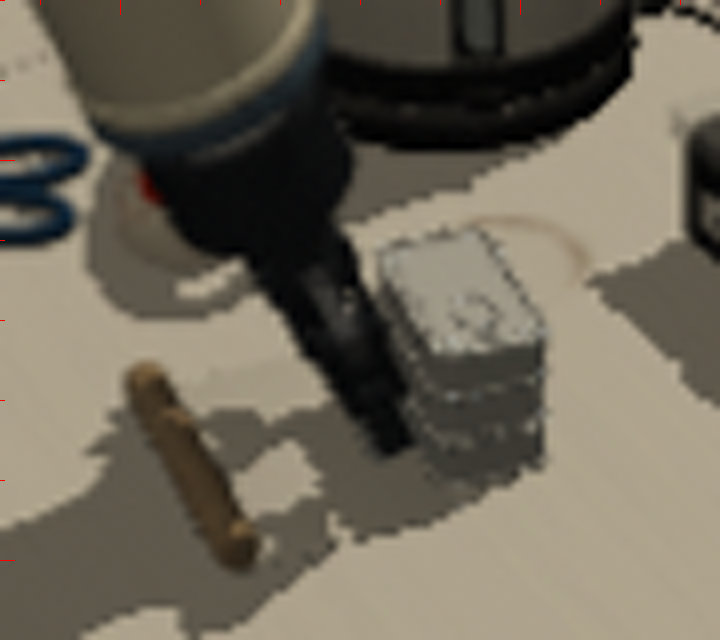

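The tins are still leaning evenly on the blade edge, with about 33 mm of relative travel. The scraper hasn't moved. I'll push another 12 mm.

Call:
move_arm(dp=[[0,0.25,0.07],[0,0.5,0.15],[0,0.75,0.22],[0,1.0,0.3],[0,1.15,0.35]], turn=[[0,0,0],[0,0,0],[0,0,0],[0,0,0],[0,0,0]])

```text
clock: 7.85
tool_pos: [0.5671, 0.1418, 0.0211]
tool_rot: [2.849, 0.012, 1.452]
force: [-1.7, -0.0, 1.3]
width: 0.0386
```

```bash
python3 - <<'E'
from h import *
s=sense();print(s["clock"],s["tool_pos"],s["tool_rot"],s["joint_pos"].round(3),s["force"])
crop(grab_frame("side"),290,210,380,300,8,"pics/s10.png")
E
```

```text
7.85 [0.56706762 0.14175878 0.02106315] [2.84892872 0.01173202 1.45170321] [ 0.198  0.697  1.86  -0.321  0.325 -0.964] [-1.66277192e+00 -7.05258944e-04  1.30828423e+00]
```

View pics/s10.png

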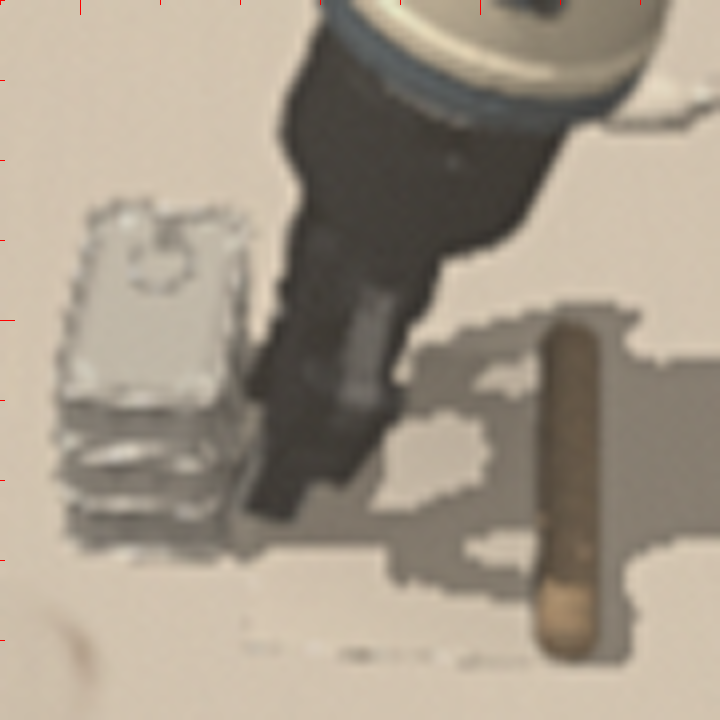

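Call:
move_arm(dp=[[0,0.2,0.06],[0,0.35,0.1],[0,0.35,0.1]], turn=[[0,0,0],[0,0,0],[0,0,0]])

```text
clock: 8.28
tool_pos: [0.5708, 0.1413, 0.0211]
tool_rot: [2.849, 0.012, 1.452]
force: [-0.0, -0.0, -0.3]
width: 0.0388
```

Call:
move_arm(dp=[[0,-0.5,-0.15],[0,-1.5,-0.45],[0,-2.4,-0.72],[0,-2.4,-0.72]], turn=[[0,0,0],[0,0,0],[0,0,0],[0,0,0]])

```text
clock: 8.78
tool_pos: [0.5445, 0.1444, 0.021]
tool_rot: [2.85, 0.012, 1.452]
force: [0.3, -0.2, -1.0]
width: 0.0387
```

```bash
python3 - <<'E'
from h import *
s=sense();print(s["clock"],s["tool_pos"],s["tool_rot"],s["joint_pos"].round(3),s["force"])
crop(grab_frame("side"),290,210,380,300,8,"pics/s11.png")
crop(grab_frame("scene"),235,130,325,210,8,"pics/t11.png")
E
```

```text
8.775 [0.54453654 0.14444817 0.02100259] [2.84989464 0.01213477 1.4523757 ] [ 0.213  0.686  1.91  -0.372  0.292 -0.897] [ 0.32957001 -0.16478656 -1.00154003]
```

View pics/s11.png

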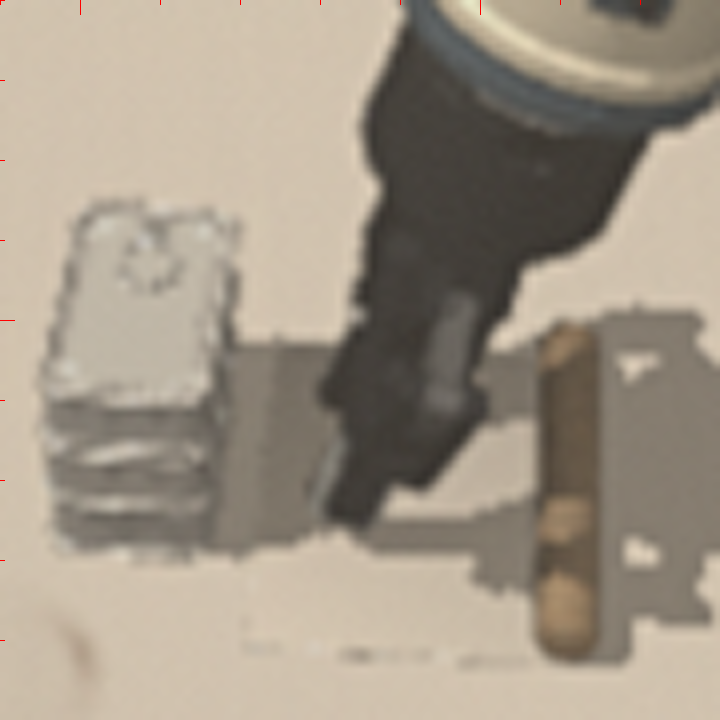

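View pics/t11.png

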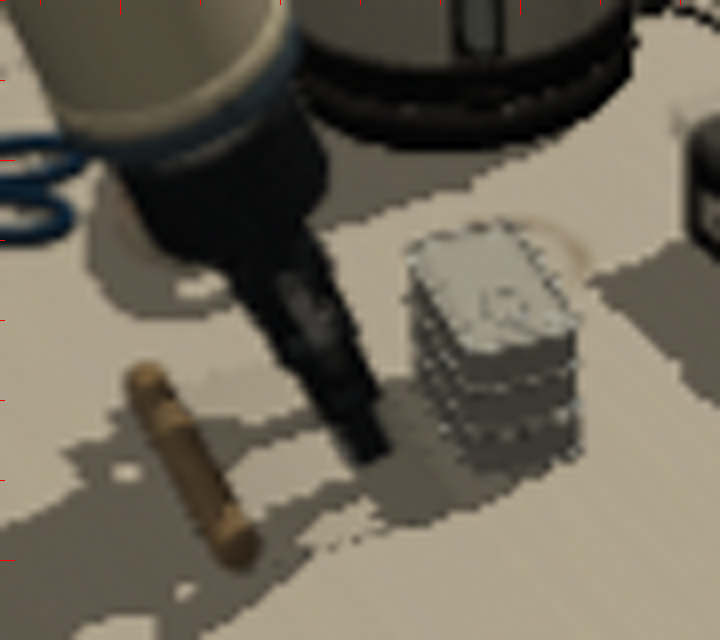

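The blade edge shows at px ~270, and the tins' rear edge at ~218 is clear of it. I'll check how far the stack has moved.

```bash
python3 - <<'E'
from h import *
np.set_printoptions(precision=4,suppress=True)
s=get_calibration("side");c=get_calibration("scene")
a=px2w(s,[(310.6,237),(328.1,236.9),(327.9,259.8),(307.8,259.8)],0.068)
b=px2w(s,[(300.6,236.9),(318.5,237.7),(316.5,258.1),(295.6,258.1)],0.066)
print(b,(b-a).mean(0))
a=px2w(c,[(278,163.9),(290.2,159.2),(299.1,171.1),(285.9,174.8)],0.068)
b=px2w(c,np.array([(408,248),(500,222),(577,322),(470,350)])/8+[235,130],0.066)
print(b,(b-a).mean(0))
print(px2w(s,np.array([(218,540),(268,540)])/8+[290,210],0.0))
E
```

```text
[[0.6231 0.0954 0.066 ]
 [0.58   0.0996 0.066 ]
 [0.5868 0.1684 0.066 ]
 [0.6344 0.1669 0.066 ]] [ 0.0251 -0.005  -0.002 ]
[[0.5931 0.1714 0.066 ]
 [0.6338 0.1676 0.066 ]
 [0.6259 0.0914 0.066 ]
 [0.5813 0.0977 0.066 ]] [ 0.0264 -0.0032 -0.002 ]
[[0.585  0.1673 0.    ]
 [0.5701 0.1678 0.    ]]
```

The stack has moved about 26 mm from its start (limit 35) and both cameras agree. The scraper is about 14 mm clear of it. I'll lift the fingers out and turn to grasp the rod.

Call:
move_arm(dp=[[0,1.2,-4.0],[0,2.6,-8.6],[0,3.7,-12.5],[0,3.7,-12.5]], turn=[[0,0,0],[0,0,0],[0,0,0],[0,0,0]])

```text
clock: 9.38
tool_pos: [0.5471, 0.1464, 0.1548]
tool_rot: [2.843, 0.01, 1.452]
force: [-0.8, 0.1, -1.1]
width: 0.0386
```

Call:
move_arm(dp=[[0,0,0],[0,0,0],[0,0,0],[0,0,0]], turn=[[8,0,0],[16.7,0,0],[16.7,0,0],[16.7,0,0]], grip=0.2)

```text
clock: 9.88
tool_pos: [0.5446, 0.1457, 0.1504]
tool_rot: [3.139, 0.013, 1.451]
force: [-0.9, -0.3, -0.1]
width: 0.0513
```

```bash
python3 - <<'E'
from h import *
np.set_printoptions(precision=4,suppress=True)
s=sense();print(s["clock"],s["tool_pos"],s["tool_rot"],s["width"],s["joint_pos"].round(3));print(R.from_euler("xyz",s["tool_rot"]).as_matrix().round(3))
w=get_calibration("wrist");print(w["position"],w["attitude"])
crop(grab_frame("side"),290,210,380,300,8,"pics/s12.png")
crop(grab_frame("scene"),235,130,325,210,8,"pics/t12.png")
cv2.imwrite("pics/w12.png",grab_frame("wrist")[:,:,::-1])
E
```

```text
9.875 [0.5446 0.1457 0.1504] [3.1388 0.0125 1.4514] 0.05134158261758854 [ 0.163  0.52   1.605 -0.015  1.017 -1.281]
[[ 0.119  0.993  0.001]
 [ 0.993 -0.119 -0.013]
 [-0.013  0.003 -1.   ]]
[0.4665 0.1568 0.2787] [2.8243 0.0133 1.4519]
```

View pics/s12.png

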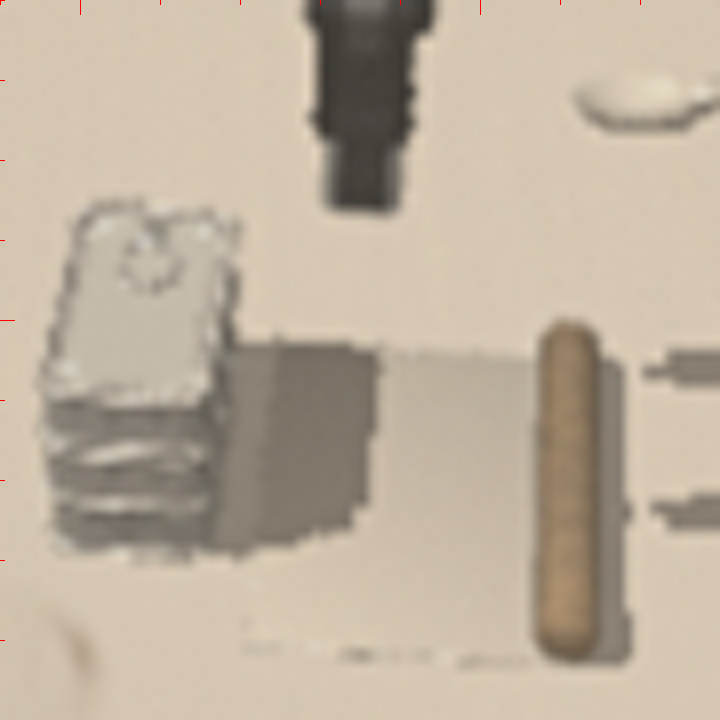

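View pics/t12.png

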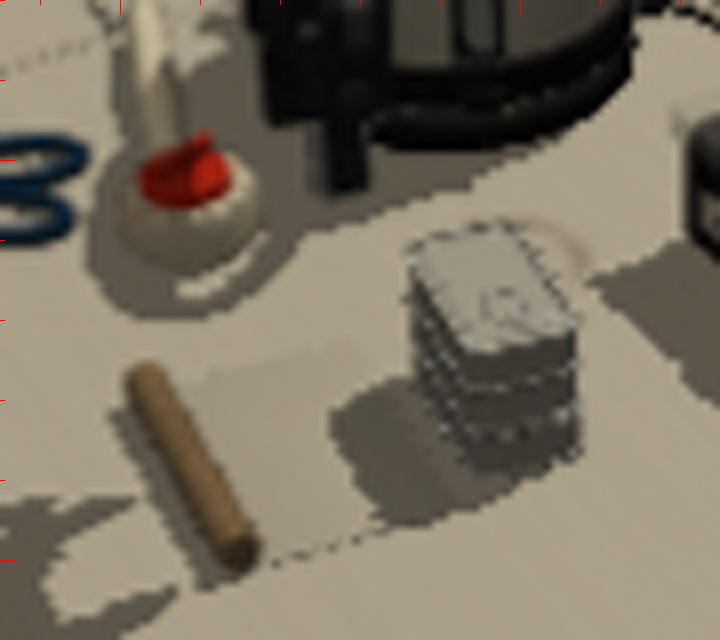

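View pics/w12.png

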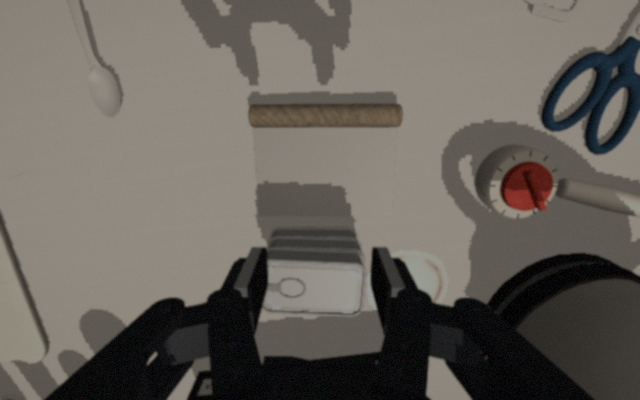

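The wrist view shows the scraper clear: the rod runs (249,115)–(403,115), and there is open worktop between the blade edge and the tins. Next I'll locate the rod and the board.

```bash
python3 - <<'E'
from h import *
np.set_printoptions(precision=4,suppress=True)
w=get_calibration("wrist");s=get_calibration("side");c=get_calibration("scene")
print(px2w(w,[(249,115),(403,115)],0.01))
print(px2w(s,np.array([(572,325),(566,655)])/8+[290,210],0.01))
print(px2w(c,np.array([(145,375),(238,558)])/8+[235,130],0.01))
crop(grab_frame("scene"),270,220,440,335,4,"pics/b1.png")
crop(grab_frame("side"),260,140,390,200,6,"pics/b2.png")
E
```

```text
[[0.4746 0.0941 0.01  ]
 [0.4895 0.2207 0.01  ]]
[[0.4711 0.0897 0.01  ]
 [0.4879 0.2232 0.01  ]]
[[0.492  0.221  0.01  ]
 [0.4742 0.0948 0.01  ]]
```

View pics/b1.png

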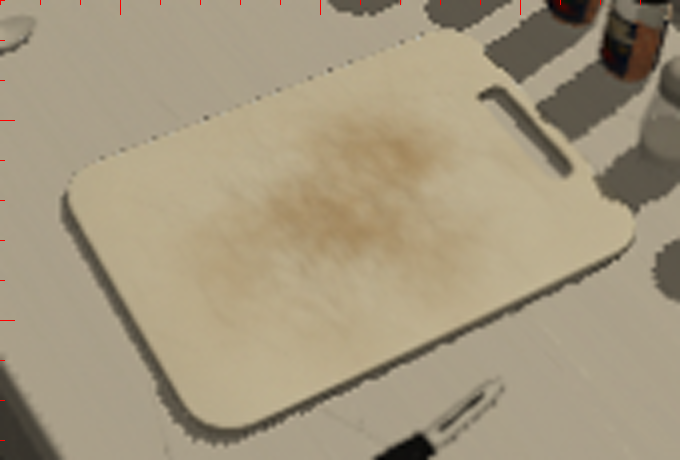

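View pics/b2.png

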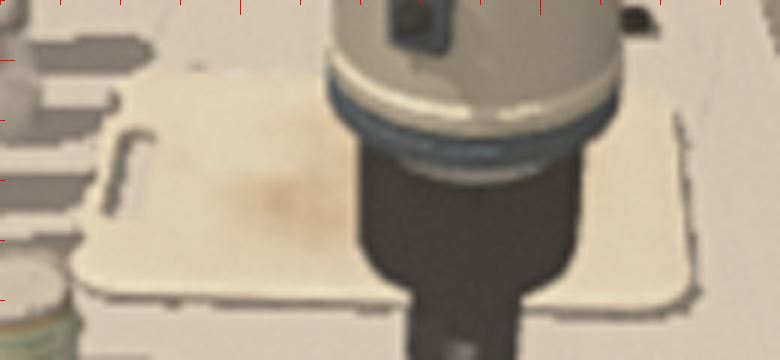

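```bash
python3 - <<'E'
from h import *
np.set_printoptions(precision=4,suppress=True)
c=get_calibration("scene")
L=[[(66,205),(170,385)],[(110,157),(400,47)],[(500,65),(610,195)],[(260,420),(600,265)]]
W=[px2w(c,np.array(l)/4+[270,220],0.011)[:,:2] for l in L]
def X(a,b):
    A=np.c_[a[1]-a[0],-(b[1]-b[0])];t=np.linalg.solve(A,b[0]-a[0]);return a[0]+t[0]*(a[1]-a[0])
C=[X(W[i],W[(i+1)%4]) for i in range(4)];print(np.array(C),np.mean(C,0))
print([np.linalg.norm(C[i]-C[i-1]) for i in range(4)])
E
```

```text
[[ 0.4003 -0.166 ]
 [ 0.72   -0.1943]
 [ 0.6954 -0.412 ]
 [ 0.383  -0.3831]] [ 0.5497 -0.2888]
[np.float64(0.2177603985529774), np.float64(0.3210026055847808), np.float64(0.21907499904682587), np.float64(0.3137232414001163)]
```

The board is centred at (0.550, -0.289) and its size checks out (218 × 317 mm against 220 × 320). The rod centre is about (0.482, 0.157). I'll rotate the jaws across the rod and move over it.

Call:
move_arm(dp=[[0.1,-2,0],[0.3,-4.5,0],[0.38,-6.35,0],[0.38,-6.35,0],[0.38,-6.35,0]], turn=[[0,0,10],[0,0,20],[0,0,30],[0,0,40],[0,0,50]], grip=0.1)

```text
clock: 10.75
tool_pos: [0.4822, 0.1574, 0.1515]
tool_rot: [3.131, 0.006, 0.574]
force: [0.6, -0.0, -0.8]
width: 0.047
```

Call:
move_arm(dp=[[0,0,0],[0,0,1.5],[0,0,3],[0,0,4],[0,0,4]], turn=[[0,0,10],[0,0,20],[0,0,30],[0,0,40],[0,0,40]])

```text
clock: 11.38
tool_pos: [0.4821, 0.1567, 0.111]
tool_rot: [3.129, -0.001, -0.118]
force: [-0.3, -0.2, 0.9]
width: 0.0473
```

```bash
python3 - <<'E'
from h import *
np.set_printoptions(precision=4,suppress=True)
s=sense();print(s["clock"],s["tool_pos"],s["tool_rot"],s["width"],s["joint_pos"].round(3));M=R.from_euler("xyz",s["tool_rot"]).as_matrix();print(M.round(3))
print("dp tool to rod,z.021", M.T@(np.array([.482,.157,.021])-s["tool_pos"])*100)
cv2.imwrite("pics/w13.png",grab_frame("wrist")[:,:,::-1])
crop(grab_frame("side"),290,210,380,300,8,"pics/s13.png")
E
```

```text
11.375 [0.4821 0.1567 0.111 ] [ 3.1295 -0.0006 -0.118 ] 0.04725866626679735 [ 0.204  0.517  1.778 -0.016  0.85   0.332]
[[ 0.993 -0.118 -0.001]
 [-0.118 -0.993 -0.012]
 [ 0.001  0.012 -1.   ]]
dp tool to rod,z.021 [-0.0138 -0.1356  8.9941]
```

View pics/w13.png

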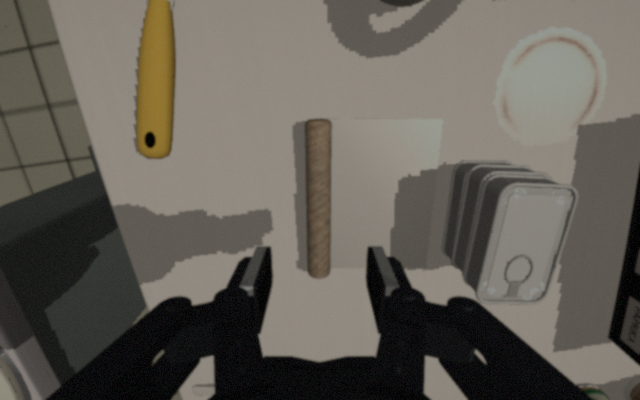

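View pics/s13.png

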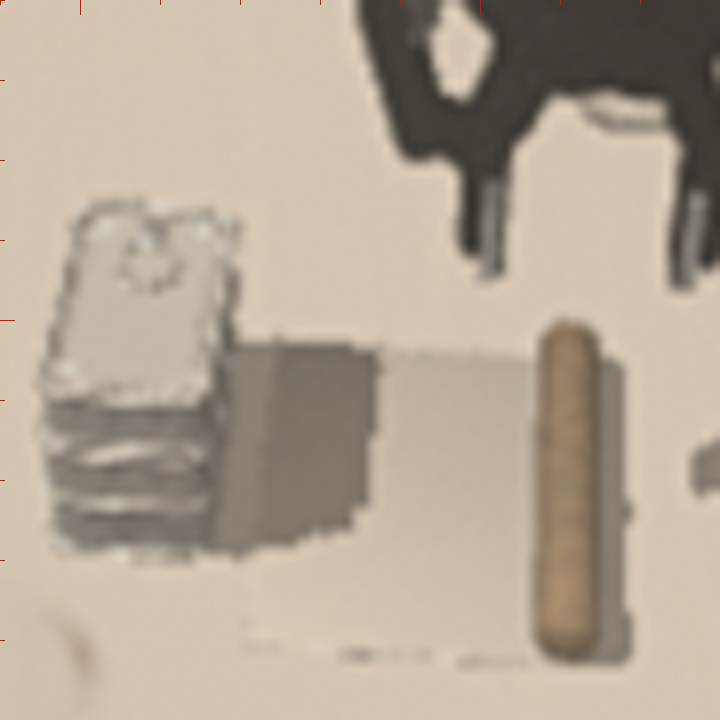

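The jaws straddle the rod (fingers at cols 255 and 385, rod at 318), well away from the tins. I'll descend and grip.

Call:
move_arm(dp=[[0,0,4],[0,-0.1,7.5],[0,-0.1,9.0],[0,-0.1,9.0]], turn=[[0,0,0],[0,0,0],[0,0,0],[0,0,0]])

```text
clock: 11.98
tool_pos: [0.4826, 0.1567, 0.0213]
tool_rot: [3.13, -0.0, -0.117]
force: [-1.3, -0.4, 0.5]
width: 0.0471
```

Call:
move_arm(dp=[[0,0,0],[0,0,0],[0,0,0],[0,0,0],[0,0,0]], turn=[[0,0,0],[0,0,0],[0,0,0],[0,0,0],[0,0,0]], grip=-1, newtons=60)

```text
clock: 12.6
tool_pos: [0.4833, 0.1568, 0.0227]
tool_rot: [3.13, -0.003, -0.119]
force: [-1.8, -1.9, 12.8]
width: 0.0161
```

```bash
python3 - <<'E'
from h import *
s=sense();print(s["clock"],s["tool_pos"],s["width"],s["force"])
crop(grab_frame("side"),290,210,380,300,8,"pics/s14.png")
E
```

```text
12.6 [0.48332249 0.15684883 0.02267674] 0.016142829703884216 [-1.7610641  -1.8769993  12.75746439]
```

View pics/s14.png

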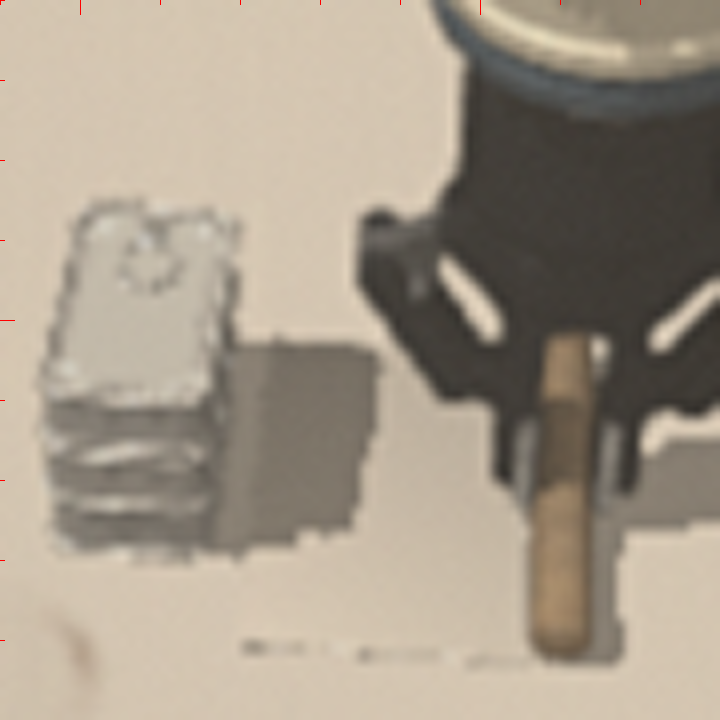

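The width reads 16 mm against 19 and there is 13 N upwards, so the pads caught the rod above its axis. I'll open, go 4.5 mm lower and close again.

Call:
move_arm(dp=[[0,0,0],[0,0,0],[0,0,0.2],[0,0,0.45],[0,0,0.45]], turn=[[0,0,0],[0,0,0],[0,0,0],[0,0,0],[0,0,0]], grip=-0.2)

```text
clock: 13.28
tool_pos: [0.4825, 0.1566, 0.0165]
tool_rot: [3.13, -0.001, -0.119]
force: [-0.7, -0.8, -0.4]
width: 0.0342
```

Call:
move_arm(dp=[[0,0,0],[0,0,0],[0,0,0],[0,0,0],[0,0,0]], turn=[[0,0,0],[0,0,0],[0,0,0],[0,0,0],[0,0,0]], grip=-1, newtons=40)

```text
clock: 13.9
tool_pos: [0.4826, 0.1566, 0.0169]
tool_rot: [3.13, -0.001, -0.119]
force: [-1.7, 0.2, 4.7]
width: 0.0175
```

The width is 17.5 mm now. I'll test-lift 3 cm and look.

Call:
move_arm(dp=[[0,0,-0.5],[0,0,-1.5],[0,0,-3],[0,0,-3]], turn=[[0,0,0],[0,0,0],[0,0,0],[0,0,0]], newtons=60)

```text
clock: 14.4
tool_pos: [0.4835, 0.1572, 0.0482]
tool_rot: [3.131, -0.003, -0.119]
force: [-0.8, 0.2, -0.2]
width: 0.0162
```

```bash
python3 - <<'E'
from h import *
s=sense();print(s["clock"],s["tool_pos"],s["width"],s["force"])
crop(grab_frame("side"),290,210,380,300,8,"pics/s15.png")
crop(grab_frame("scene"),235,130,325,210,8,"pics/t15.png")
E
```

```text
14.4 [0.48347298 0.15717896 0.04823648] 0.01620337790360278 [-0.81965946  0.21167849 -0.21229736]
```

View pics/s15.png

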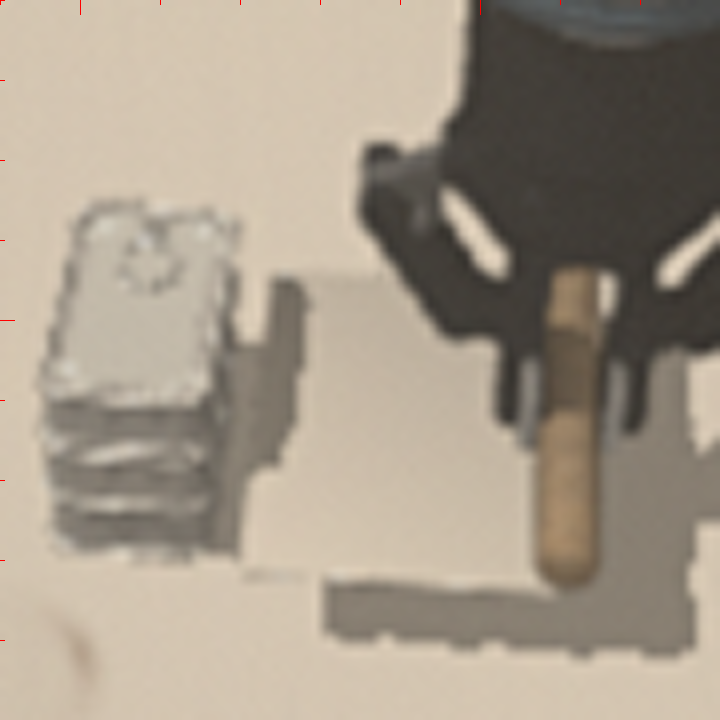

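View pics/t15.png

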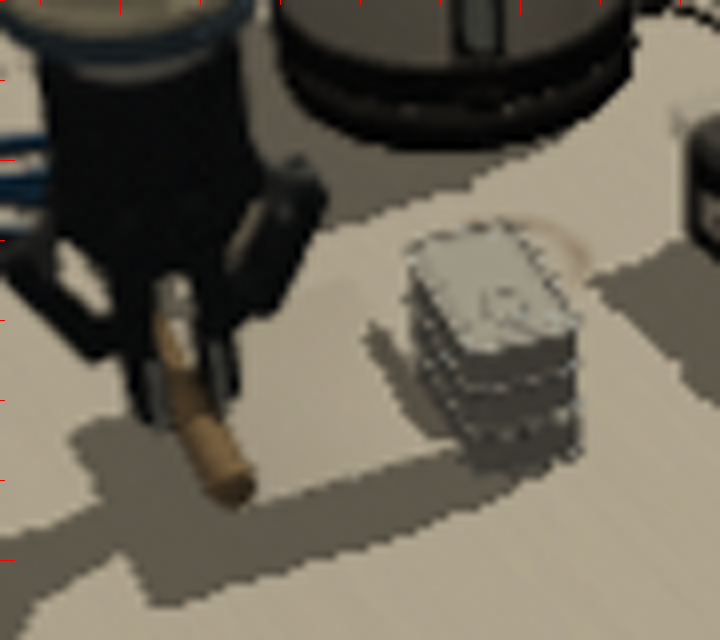

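The scraper is held level and the tins are undisturbed. I'll lift further, then carry it to the board.

Call:
move_arm(dp=[[0,0,-3],[0,0,-7],[0,2,-9],[0.8,6,-9],[1.6,10,-9]], turn=[[0,0,0],[0,0,0],[0,0,0],[0,0,0],[0,0,0]])

```text
clock: 15.12
tool_pos: [0.4867, 0.0559, 0.138]
tool_rot: [3.13, -0.001, -0.118]
force: [0.5, 0.4, -1.1]
width: 0.0163
```

Call:
move_arm(dp=[[1,5,0],[2,10,0],[3,15,0],[4,20,0],[5,25,0]], turn=[[0,0,0],[0,0,0],[0,0,0],[0,0,0],[0,0,0]])

```text
clock: 15.75
tool_pos: [0.5064, -0.1989, 0.1406]
tool_rot: [3.13, -0.001, -0.119]
force: [1.0, 0.4, -0.4]
width: 0.0163
```

Call:
move_arm(dp=[[0.6,4,0],[1.1,8.5,0],[1.1,8.5,0],[1.1,8.5,0]], turn=[[0,0,0],[0,0,0],[0,0,0],[0,0,0]])

```text
clock: 16.25
tool_pos: [0.507, -0.2826, 0.1415]
tool_rot: [3.131, -0.0, -0.12]
force: [0.6, 0.8, 0.1]
width: 0.0161
```

```bash
python3 - <<'E'
from h import *
s=sense();print(s["clock"],s["tool_pos"],s["tool_rot"],s["width"],s["force"],s["joint_pos"].round(2))
cv2.imwrite("pics/t16.png",grab_frame("scene")[:,:,::-1]);cv2.imwrite("pics/s16.png",grab_frame("side")[:,:,::-1])
E
```

```text
16.25 [ 0.50703094 -0.28257881  0.14145131] [ 3.13058474e+00 -6.33209456e-05 -1.19566864e-01] 0.016098098479255585 [0.5617501  0.79652478 0.11430415] [-0.61  0.55  1.58 -0.01  1.01 -0.48]
```

View pics/t16.png

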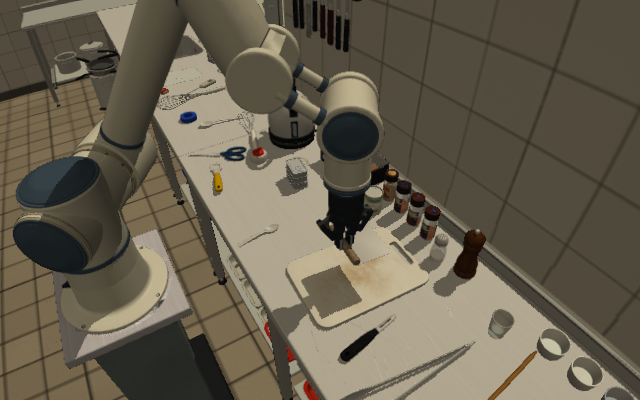

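View pics/s16.png

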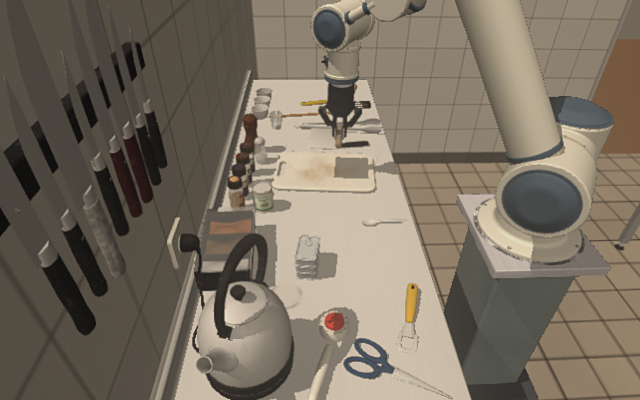

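The scraper is over the board centre. I'll lower it, slowly at the end.

Call:
move_arm(dp=[[0,0,4],[0,0,8],[0,0,10],[0,0,10.7],[0,0,10.7]], turn=[[0,0,0],[0,0,0],[0,0,0],[0,0,0],[0,0,0]])

```text
clock: 16.98
tool_pos: [0.5077, -0.2838, 0.0352]
tool_rot: [3.13, -0.001, -0.118]
force: [0.8, 0.2, -1.3]
width: 0.0166
```

Call:
move_arm(dp=[[0,0,0.25],[0,0,0.5],[0,0,0.5]], turn=[[0,0,0],[0,0,0],[0,0,0]])

```text
clock: 17.35
tool_pos: [0.5075, -0.2844, 0.0302]
tool_rot: [3.13, -0.001, -0.119]
force: [0.0, 0.4, -0.5]
width: 0.0167
```

```bash
python3 - <<'E'
from h import *
s=sense();print(s["clock"],s["tool_pos"],s["width"],s["force"])
crop(grab_frame("scene"),270,200,440,335,4,"pics/t17.png")
E
```

```text
17.35 [ 0.50754504 -0.28435265  0.03020995] 0.016729395759430988 [ 0.02069639  0.41230174 -0.50536472]
```

View pics/t17.png

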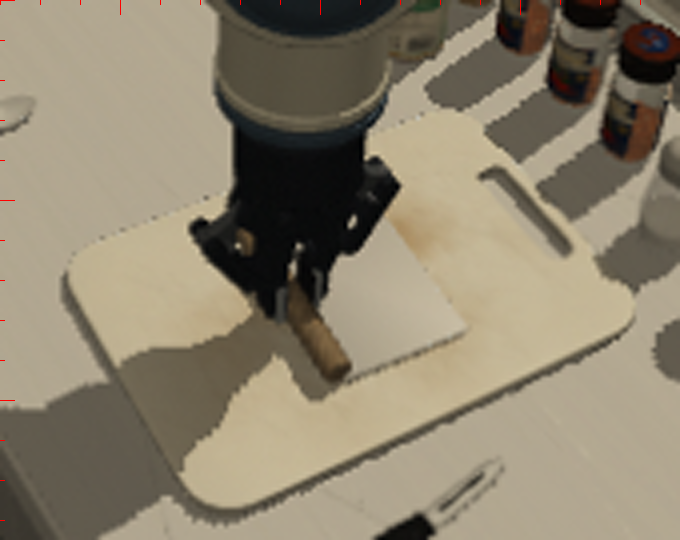

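The picture shows the scraper just above the board. I'll go down another 1–3 mm until there is contact.

Call:
move_arm(dp=[[0,0,0.1],[0,0,0.2],[0,0,0.2]], turn=[[0,0,0],[0,0,0],[0,0,0]])

```text
clock: 17.77
tool_pos: [0.5075, -0.2844, 0.0281]
tool_rot: [3.13, -0.001, -0.119]
force: [-0.4, 0.9, 0.2]
width: 0.0165
```

Call:
move_arm(dp=[[0,0,0.05],[0,0,0.1],[0,0,0.1]], turn=[[0,0,0],[0,0,0],[0,0,0]])

```text
clock: 18.15
tool_pos: [0.5075, -0.2844, 0.028]
tool_rot: [3.13, -0.002, -0.119]
force: [-4.6, 2.0, 19.2]
width: 0.0167
```

There is contact, at 19 N upwards. I'll back up 1 mm, open gently and rise.

Call:
move_arm(dp=[[0,0,-0.1],[0,0,-0.1],[0,0,-0.1]], turn=[[0,0,0],[0,0,0],[0,0,0]])

```text
clock: 18.52
tool_pos: [0.5076, -0.2844, 0.0281]
tool_rot: [3.13, -0.001, -0.119]
force: [-0.8, 0.1, 4.3]
width: 0.0165
```

Call:
move_arm(dp=[[0,0,0],[0,0,0],[0,0,0],[0,0,0],[0,0,0]], turn=[[0,0,0],[0,0,0],[0,0,0],[0,0,0],[0,0,0]], grip=0.1)

```text
clock: 19.15
tool_pos: [0.5075, -0.2843, 0.028]
tool_rot: [3.13, -0.001, -0.119]
force: [-0.5, -0.1, 0.2]
width: 0.0472
```

Call:
move_arm(dp=[[0,0,-2],[0,0,-6],[0,0,-12],[0,0,-15],[0,0,-15]], turn=[[0,0,0],[0,0,0],[0,0,0],[0,0,0],[0,0,0]])

```text
clock: 19.77
tool_pos: [0.5085, -0.2832, 0.1805]
tool_rot: [3.128, -0.005, -0.119]
force: [0.3, 1.0, -1.3]
width: 0.0472
```

```bash
python3 - <<'E'
from h import *
np.set_printoptions(precision=4,suppress=True)
s=sense();print(s["clock"],s["tool_pos"],s["width"],s["force"])
crop(grab_frame("scene"),270,200,440,335,4,"pics/t18.png")
crop(grab_frame("scene"),235,130,325,210,8,"pics/t19.png")
crop(grab_frame("side"),240,140,390,290,5,"pics/s18.png")
E
```

```text
19.775 [ 0.5085 -0.2832  0.1805] 0.04723750765243777 [ 0.2527  0.9713 -1.3128]
```

View pics/t18.png

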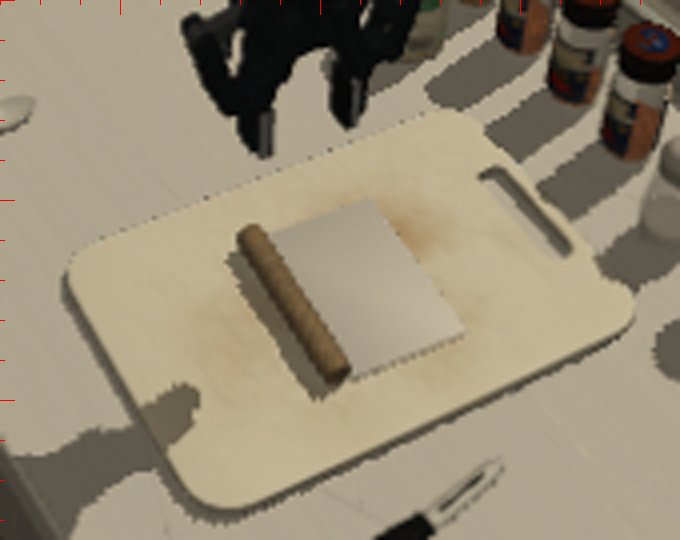

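View pics/t19.png

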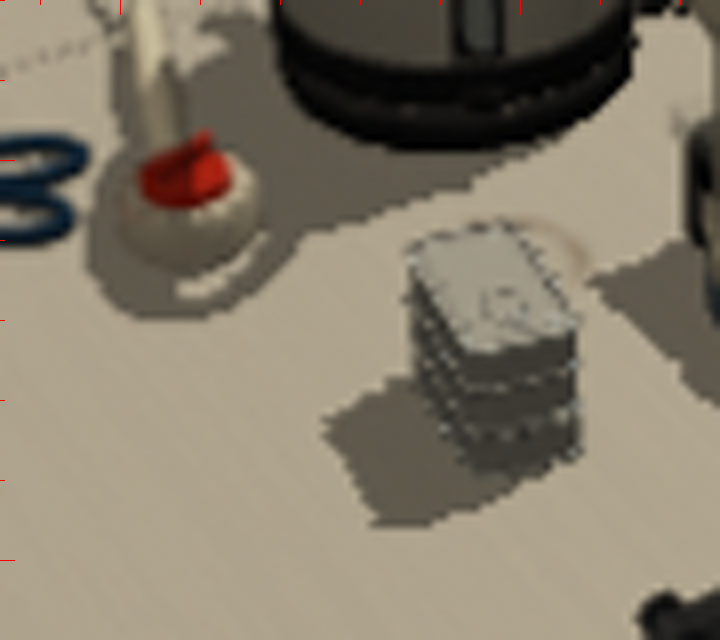

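View pics/s18.png

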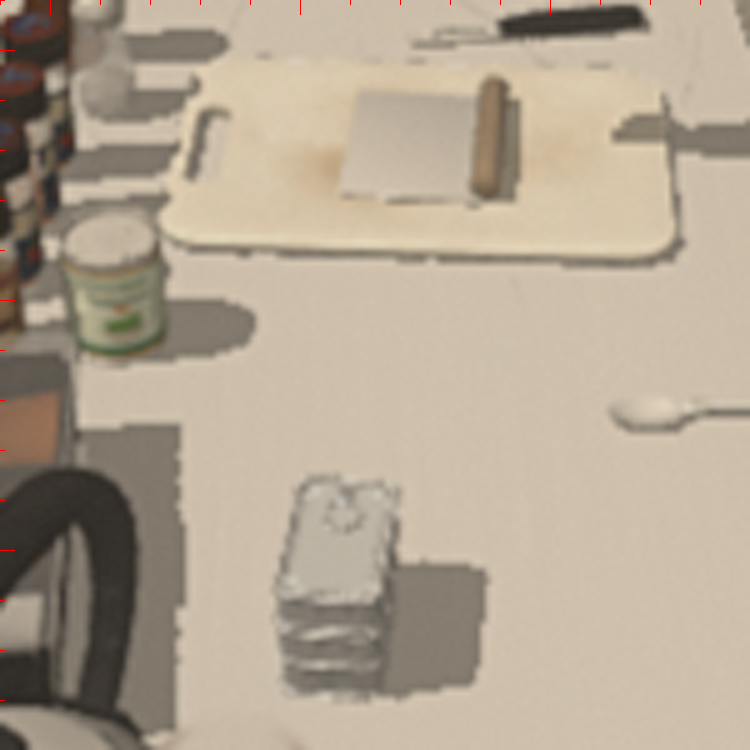

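```bash
python3 -c "
from workcell import *
print(hand_in())"
```

```text
the job is handed in; nothing more can be done
None
```

The scraper is out from under the tins and lying flat on the chopping board. The three tins stand stacked on the worktop. I handed the job in after about 20 s of the 72 s.

**How it went:** I put the fingertips in the gap and dragged the scraper about 24 mm towards the robot, with the tins riding on it. I then pushed the lowest tin back off the blade. After that I gripped the wooden grip, carried the scraper over and laid it near the board's centre.

**Last checks:**
- **Tins:** upright and neatly stacked. I measured the top tin about 26 mm from its start in both fixed cameras, against the 35 mm limit. The side view suggests about 3–5 mm of offset between top and bottom tin, within the 10 mm allowed per pair; I did not measure it more finely.
- **Scraper:** flat, within about 1 cm of the board's centre, and the gripper is about 15 cm above it.
- **Bystanders:** the timer, food tin and teaspoon look unmoved in the final crops, and so does the part of the peeler in view. The opener was not in those crops, but it looked in place in the full pictures taken before I lowered the scraper.

**Not as expected:**
- A 25° lean of the tool was out of reach, so I pushed at about 17°.
- The first grip caught too high on the rod and I redid it lower. The second still read 16–17.5 mm against the rod's 19 mm, but it held.
- There was a brief 19 N press as the scraper touched the board.

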